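# Park the spring plunger and run the jig sled home

## Task

Unlock the sliding jig beside the scroll saw: pull its red spring plunger knob up and twist it anticlockwise (seen from above) until you feel it meet the end of its turn, then ease it down into the rest notch there so that it stays up by itself, and let go. Then push the sled by its wooden handle along the board until it sits fully home against the dark steel end stop, with the plunger still parked. Be gentle: do not strain the plunger against its top stop or the end of its turn, do not ram the sled into its stop, and leave the other things on the bench alone.

Things in the scene. Friction and masses are not known exactly. Their poses are not given: they have to be found in the camera images.
- jig: Plywood board, 220 mm (x) by 460 mm (y) by 18 mm, fixed on the bench; position and yaw vary. Origin: centre of its underside, on the bench top; z up; the sled slides home along its +y. All heights given here are above the bench top.
- bracket: Green bracket on the board that holds the spring plunger. Origin on the plunger axis at bench height (board x +50, y -30 mm), axes as the board's. On it, 50 to 78 mm up, within 29 mm of the axis, is the crown: a green sleeve and round it a steel rest collar. A deep slot along +x holds the knob's lug when down; the 4 mm deep rest notch is 38 to 80 deg from it towards +y, set anew each time.
- knob: The plunger's red knob with its yellow lug. Origin on the axis; 0 mm up when down, 10 mm when parked in the notch; x axis along the lug (0 deg when down). The lug clears slot and ridge from 14 mm up; a hard stop ends the lift at 18 mm. It then turns anticlockwise until the lug meets a wall, 3 deg past mid notch; eased down there it parks. Let go short of it, it stands on a ridge or springs back.
- knob_grip (a point): Grip point on the knob axis: knob 36 mm across, 30 mm tall, white mark on top over the lug; this point is 12 mm below its top, 102 mm up when down, 112 when parked. It takes about 6 N to lift, 11 N at the top stop. Grip from above at any yaw, fingertips not below its underside (84 mm). 0.15 N m of twist is ample to feel the wall; over 30 N on crown or top stop (0.6 N m at the wall) strains it.
- sled: Aluminium sled plate, 145 by 160 by 12 mm, top 32 mm up, on the board. Origin at bench height on the board's centre line under the plate's middle, y = -70 mm in the board's frame when locked, +30 mm when home. About 3 N of friction. The plunger pin holds it until the knob is 7 mm up. Mass varies about 0.6 kg.
- sled_handle (a point): Dark wooden upright handle on the sled, 24 by 24 mm, top 88 mm up; this point is on its centre line 12 mm below the top, axes as the board's. In the board's frame x = -45 mm, y = -70 mm locked, +30 mm home. A light wooden blank (top 50 mm up) starts 13 mm beyond its +y side; its -y side is clear down to the plate.
- end_stop: Dark steel bar across the board, 140 by 22 by 30 mm, against which the sled's +y edge comes home. Origin: at the middle of the foot of its face towards the sled (board y = +110 mm, 18 mm above the bench). The sled must not be pressed or knocked against it with more than 40 N.
- sanding_block: Cork block 60 by 40 by 25 mm lying on the board beyond the end stop; origin centre of its underside. Leave alone.
- offcut: Light wood offcut 60 by 30 by 20 mm lying on the board's -y end, behind the sled; origin centre of its underside. Leave alone.
- glue: White glue bottle, 60 mm across, 160 mm tall; origin centre of its underside. Leave alone.
- mug: Blue mug, 76 mm across, 90 mm tall; origin centre of its underside. Leave alone.
- screwdriver: Screwdriver with an orange handle, lying on the bench; origin under it. Leave alone.
- hammer: Hammer lying on the bench; origin under it. Leave alone.
- toy_car: Wooden toy car, 100 by 61 by 58 mm; origin centre of its underside. Leave alone.

How it is judged (in metres and radians):
On the way, in this order (a step that is already met when the one before it is completed fails the run):
1. the knob is parked: it stands in the rest notch, 8.5 to 12 mm up, with the fingers off it (z of knob_grip in the frame of jig between 0.1105 and 0.114 m and contact force between the fingers and knob below 0.1 N), for 0.2 s.
2. the sled is home against the end stop, within 2 mm (y of sled_handle in the frame of jig above 0.028 m), for 0.2 s.
At the end, for the whole second after the job is handed in: The knob stands parked in the rest notch (8.5 to 12 mm above its locked height) and the sled is home within 2 mm of the end stop, both left so and not held (z of knob_grip in the frame of jig between 0.1105 and 0.114 m and y of sled_handle in the frame of jig above 0.028 m); the robot touches nothing.
It fails at once if the plunger is strained: it bears on the crown or its top stop with more than 30 N (contact force between knob and bracket above 30 N).
It fails at once if the sled is rammed: more than 40 N on the end stop (contact force between sled and end_stop above 40 N).
It fails at once if a bystander is moved more than 20 mm (distance of any of sanding_block, offcut, glue, mug, screwdriver, hammer, toy_car from where it was at the start of the episode above 0.02 m).
It also fails if it takes over 69 s, if anything falls off the work surface, if the arm or the gripper's body presses on something with over 40 N, if the wrist force passes 120 N, or if a joint passes its speed limit or range.

## Robot

A 7-joint arm with a two-finger parallel gripper is mounted at the origin on the work surface. World frame = base frame: x ahead of the robot, y to its left, z up, the work surface at z = 0. Lengths are in mm, angles in rad, forces in N, time in s.
With the tool pointing down it reaches from about 400 to 925 mm from the base axis. Payload 5.6 kg.
Tool frame: the origin (TCP) lies on the front face of the gripper's body, between the roots of the fingers; the fingertips stand arm.nose_length ahead of it and the grasp point (between the pads) lies 54 mm ahead of it (arm.nose_length is the distance from the TCP to the fingertips, in mm); z points along the fingers, y is the direction in which the jaws open and shut (so a half turn about z gives the same grasp; the last joint's range is limited). The gripper opens to 85 mm and grips with 20 to 120 N. Pads are 22 mm wide; open, the fingers measure 114 mm over their backs; the gripper's body (76 mm by 85 mm) begins 54 mm behind the grasp point. The pads swing forward as they close: fully open they stand 13 mm farther back than shut.
Start: joints at [-1.184, 0.468, -0.012, 1.603, 0.006, 1.071, -0.056], TCP at [270.884, 590.87, 303.89] pointing down, gripper open.
Joint ranges: [-2.53, 2.53], [-0.31, 2.02], [-1.57, 1.55], [0.28, 2.44], [-1.29, 4.43], [0.15, 1.84], [-2.92, 2.92]. Speed limits (rad/s): [2.57, 2.57, 3.14, 3.14, 3.14, 3.14, 3.14].

## Interface

Orientations are given as a unit quaternion [w, x, y, z].
In Python, from workcell import arm gives the robot as it stands. Calls block until the motion is done:
- arm.goto(position, orientation): joint-space move of the TCP to a pose.
- arm.line_to(position, frame=None, vel=150): straight line of the TCP; frame=None keeps the orientation; vel is the mean speed in mm/s.
- arm.move_joints(angles): joint-space move.
- arm.gripper_open() and arm.clamp(): open the fingers fully, or close them until they stop; the grip force is fixed at half the most.
- arm.hold(seconds).
- arm.ik(position, orientation): joint angles nearest the present ones, or None.
- arm.sense(): the state.
- arm.grab_frame(name): name is "side" or "top"; returns the picture (384x512x3 uint8, blue, green, red); there is no depth.
- arm.camera_info(name): a dict with "camera_matrix" (3x3 intrinsics, pixels), "R" (3x3) and "t" (3): a world point X has camera coordinates R X + t. Camera axes: x right, y down, z forward; pixel columns grow to the right and rows downward; lengths in mm; the calibration is good to about 2 mm. A picture is of the moment at which its call begins. camera_info takes no time and is no camera call.
A pose or a line that the arm cannot do raises arm.PlanningError and nothing moves.
- arm.hand_in(): hands the job in, once; it reports no verdict.
The state is a dict: "t": time; "q": joint angles; "dq": joint speeds; "tau": joint torques, N m; "position": TCP position; "tool_rot": TCP orientation; "ft_force": force on the tool from outside, world axes, zero at the start; "torque": the same for the moment, N m; "opening": opening from 0.0 (shut) to 1.0 (fully open).
Only numpy, scipy, OpenCV 4.12 (cv2) and the standard library are available. Lean on these libraries where they do the work, as an engineer would, in place of code of your own. Each camera call takes 0.05 s, during which the arm holds its last target.

## Working session

There is one attempt and no reset: what is moved stays moved. The work goes in short steps, each a Python script; the robot and the scene stay as the last script left them, time stands still between calls to the robot, and variables do not carry over. Pictures are saved under pics/ and viewed, and the job is handed in when it is done.

```bash
ls; mkdir -p pics; python3 - <<'E'
from workcell import arm
import cv2
for n in("top","side"):
    cv2.imwrite(f"pics/{n}0.png",arm.grab_frame(n)); c=arm.camera_info(n); print(n,c)
print(arm.nose_length,arm.sense())
E
```

```text
pics
top {'camera_matrix': array([[421.22786746,   0.        , 260.95179528],
       [  0.        , 421.22786746, 196.12086091],
       [  0.        ,   0.        ,   1.        ]]), 'R': array([[-0.01249499, -0.99975231,  0.01841743],
       [-0.98894693,  0.00963429, -0.1479566 ],
       [ 0.14774252, -0.02006257, -0.98882235]]), 't': array([  14.57055319,  522.08731262, 1301.83079576])}
side {'camera_matrix': array([[484.81288633,   0.        , 251.39905284],
       [  0.        , 484.81288633, 197.30573002],
       [  0.        ,   0.        ,   1.        ]]), 'R': array([[ 0.84109289, -0.54080138,  0.00983   ],
       [-0.34894705, -0.55641409, -0.75408177],
       [ 0.41327801,  0.63082266, -0.65670698]]), 't': array([-432.06188   ,  280.39954925, 1385.18034013])}
72.6 {'t': 0.1, 'q': array([-1.18399628,  0.46831471, -0.0115943 ,  1.60350285,  0.00599354,
        1.07141569, -0.05627413]), 'dq': array([-0.00207034,  0.00059063, -0.00063087, -0.00277975, -0.00095896,
       -0.00044978, -0.0010507 ]), 'tau': array([ 7.43809815e-04, -5.33522666e+01,  2.13520532e-02, -2.51964730e+01,
        1.14428956e-02,  4.40179399e-03, -3.78528185e-06]), 'position': array([270.74626817, 590.51475722, 303.02875017]), 'tool_rot': array([-1.15211847e-04,  2.13273834e-01,  9.76992132e-01, -7.94790902e-04]), 'ft_force': array([0.69363684, 0.32314587, 0.89907085]), 'torque': array([-0.0028253 ,  0.04498478, -0.02440336]), 'opening': 1.0013349999023033}
```

View pics/top0.png

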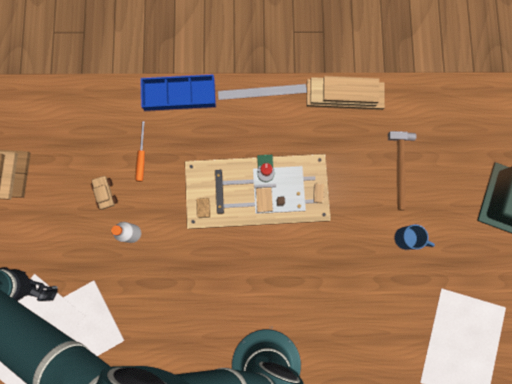

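View pics/side0.png

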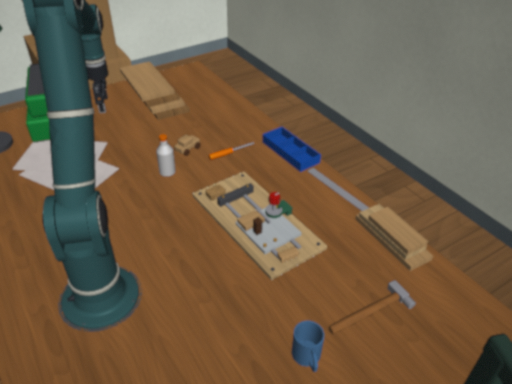

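The top view shows the board at about (186–330, 154–228), the red knob at (266,169), the dark handle at (281,201) and the end stop at (219,191). Home is to the left, towards world +y. Next I'll measure these.

```bash
cat > h.py <<'E'
from workcell import arm
import cv2, numpy as np
def ray(n,uv):
    c=arm.camera_info(n); K,R,t=c["camera_matrix"],c["R"],c["t"]
    d=R.T@np.linalg.inv(K)@np.array([uv[0],uv[1],1.]); return -R.T@t,d
def onplane(n,uv,z):
    o,d=ray(n,uv); return o+d*(z-o[2])/d[2]
def tri(a,b):
    A=np.zeros((3,3));v=np.zeros(3)
    for n,uv in(("top",a),("side",b)):
        o,d=ray(n,uv);d=d/np.linalg.norm(d);P=np.eye(3)-np.outer(d,d);A+=P;v+=P@o
    return np.linalg.solve(A,v)
def cen(m,box):
    k=np.zeros_like(m);x0,y0,x1,y1=box;k[y0:y1,x0:x1]=m[y0:y1,x0:x1]
    n,l,s,c=cv2.connectedComponentsWithStats(k)
    i=1+np.argmax(s[1:,4]);return c[i],s[i],l==i
E
python3 - <<'E'
from h import *
T=cv2.imread("pics/top0.png");S=cv2.imread("pics/side0.png")
hT=cv2.cvtColor(T,cv2.COLOR_BGR2HSV);hS=cv2.cvtColor(S,cv2.COLOR_BGR2HSV)
for p in[(195,200),(178,200),(300,160),(300,150),(281,201),(266,169),(219,191),(290,190)]: print(p,hT[p[1],p[0]])
cv2.imwrite("pics/topz.png",cv2.resize(T[145:240,175:340],None,fx=4.8,fy=4.8,interpolation=cv2.INTER_CUBIC))
cv2.imwrite("pics/sidez.png",cv2.resize(S[165:285,185:335],None,fx=4.8,fy=4.8,interpolation=cv2.INTER_CUBIC))
def red(h): return (cv2.inRange(h,(0,170,90),(6,255,255))|cv2.inRange(h,(172,170,90),(180,255,255)))
for n,h,b in(("top",hT,(250,150,290,190)),("side",hS,(260,180,300,230))):
    c,s,_=cen(red(h),b);print(n,c,s, onplane(n,c,105))
E
```

```text
(195, 200) [ 17  95 202]
(178, 200) [ 13 146 169]
(300, 160) [ 17  90 225]
(300, 150) [ 13 142 165]
(281, 201) [ 11 102 112]
(266, 169) [  1 184 194]
(219, 191) [150   3  88]
(290, 190) [ 90   1 218]
top [265.88157895 169.17105263] [261 164  11  11  76] [595.35730493  -5.98759493 105.        ]
side [274.09574468 198.24468085] [270 192  10  13  94] [589.97086987 -13.75273818 105.        ]
```

View pics/topz.png

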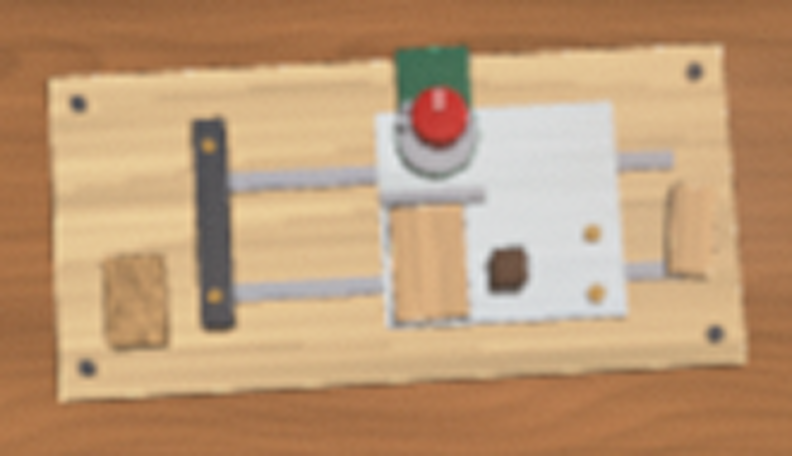

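View pics/sidez.png

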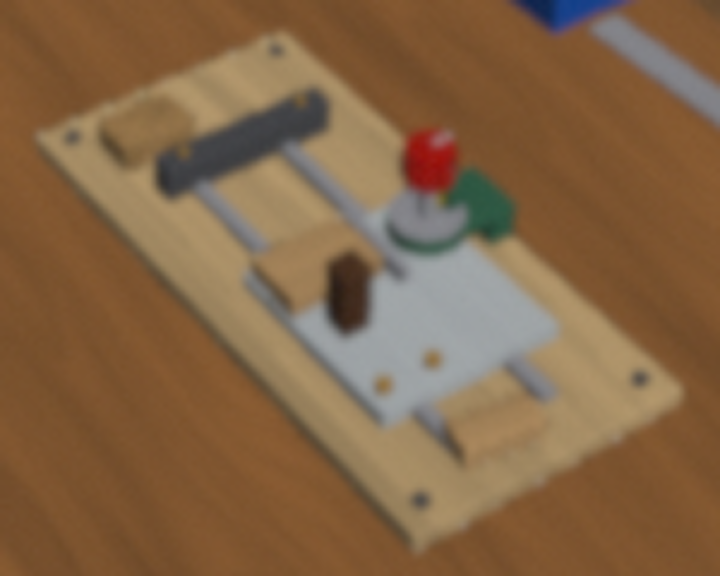

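```bash
cat >> h.py <<'E'
def red(h): return (cv2.inRange(h,(0,150,90),(7,255,255))|cv2.inRange(h,(172,150,90),(180,255,255)))
def board(T):
    h=cv2.cvtColor(T,cv2.COLOR_BGR2HSV); m=cv2.inRange(h,(0,0,60),(180,122,255))
    m=cv2.morphologyEx(m,cv2.MORPH_OPEN,np.ones((3,3)))
    _,_,k=cen(m,(170,140,345,240))
    cs,_=cv2.findContours(k.astype(np.uint8),cv2.RETR_EXTERNAL,cv2.CHAIN_APPROX_NONE)
    c=max(cs,key=cv2.contourArea)[:,0,:]
    P=np.array([onplane("top",p,18)[:2] for p in c],np.float32)
    return cv2.minAreaRect(P),P
E
python3 - <<'E'
from h import *
T=cv2.imread("pics/top0.png");S=cv2.imread("pics/side0.png")
hT=cv2.cvtColor(T,cv2.COLOR_BGR2HSV);hS=cv2.cvtColor(S,cv2.COLOR_BGR2HSV)
r,P=board(T);print(r)
# refine: four edge line fits
c=np.array(r[0]);a=np.radians(r[2]);
if r[1][0]>r[1][1]: a-=np.pi/2   # make v (h) the long axis
ux=np.array([np.cos(a),np.sin(a)])
if ux[0]<0: ux=-ux
uy=np.array([-ux[1],ux[0]])
Q=np.c_[(P-c)@ux,(P-c)@uy]
fits=[]
for ax,s,L,O in((0,1,110,230),(0,-1,110,230),(1,1,230,110),(1,-1,230,110)):
    k=(abs(Q[:,ax]*s-L)<6)&(abs(Q[:,1-ax])<O*0.9)
    p=np.polyfit(Q[k,1-ax],Q[k,ax],1);q=np.polyfit(Q[k,1-ax],Q[k,ax],1);print(ax,s,np.degrees(np.arctan(p[0])),np.median(Q[k,ax]),k.sum())
print("yaw",np.degrees(np.arctan2(ux[1],ux[0])),"c",c)
J=lambda x,y:c+ux*x+uy*y
print("exp knob",J(50,-30),"handle",J(-45,-70))
cT,sT,_=cen(red(hT),(250,150,290,190));cS,sS,_=cen(red(hS),(260,180,300,230))
print("knob tri",tri(cT,cS), cT,cS,onplane("top",cT,110),onplane("side",cS,101))
dk=lambda h:cv2.inRange(h,(0,30,20),(14,255,130))
a_,s_,_=cen(dk(hT),(272,190,292,212));b_,s2,_=cen(dk(hS),(248,212,268,240));print("handle",a_,s_,b_,s2,onplane("top",a_,80),tri(a_,b_))
# corner cross-check from side view
for uv in((418,547),(683,397),(281,33),(38,135)):
    w=onplane("side",(uv[0]/4.8+185,uv[1]/4.8+165),18)[:2]; print(uv,w,(w-c)@ux,(w-c)@uy)
E
```

```text
((548.6616821289062, 20.736007690429688), (230.26344299316406, 463.0931091308594), 2.523543119430542)
0 1 -0.1646649405879535 106.48307059572124 129
0 -1 0.015304571916365467 -113.347983526259 129
1 1 0.15321775813143068 230.07694569928967 61
1 -1 -0.13178956450313808 -229.86724098081933 60
yaw 2.523543119430542 c [548.66168213  20.73600769]
exp knob [599.93408975  -7.03340385] handle [506.78741533 -51.17745267]
knob tri [596.20206763  -6.46248459  97.14426493] [266.07865169 169.17977528] [274.02752294 198.20183486] [594.24831256  -6.42139265 110.        ] [592.65321595  -9.78823018 101.        ]
handle [280.12280702 200.78947368] [277 197   8   9  57] [257.43518519 225.57407407] [254 218   9  16 108] [500.92962321 -49.28959075  80.        ] [503.52738287 -50.53771264  58.46449026]
(418, 547) [ 440.68796495 -224.74197734] -118.67737628455981 -240.48585216629957
(683, 397) [ 656.63699749 -214.3049235 ] 97.52177427597077 -239.56713381842923
(281, 33) [638.51443793 248.21985889] 99.78170849679728 223.30703287665796
(38, 135) [423.98347567 239.99728235] -114.90324379776156 224.538206759527
```

```bash
python3 - <<'E'
from h import *
arm.goto([*KN,240],down(60)); s=arm.sense();print(s["t"],s["position"],yawof(s["tool_rot"]),s["ft_force"])
arm.line_to([*KN,161],vel=60); arm.hold(.2)
s=arm.sense();print(s["t"],s["position"],yawof(s["tool_rot"]),s["ft_force"],s["torque"],s["q"])
for n in("top","side"): 
    I=arm.grab_frame(n); cv2.imwrite(f"pics/{n}1.png",I)
    b=I[145:240,175:340] if n=="top" else I[120:240,205:355]
    cv2.imwrite(f"pics/{n}1z.png",cv2.resize(b,None,fx=4.8,fy=4.8,interpolation=cv2.INTER_CUBIC))
E
```

```text
2.525 [596.44890345  -5.33125418 239.92240563] 60.143922428147036 [-0.5720365  -0.37342436 -0.05111086]
4.1917 [596.42358445  -6.79014526 161.28061938] 60.01031559600257 [ 0.49407271 -0.21288566  0.06166749] [-0.00256694 -0.06278903  0.07672078] [-0.46425241  0.60906833  0.56123421  1.86841468 -0.44323493  0.78999068
 -0.18927567]
```

View pics/side1z.png

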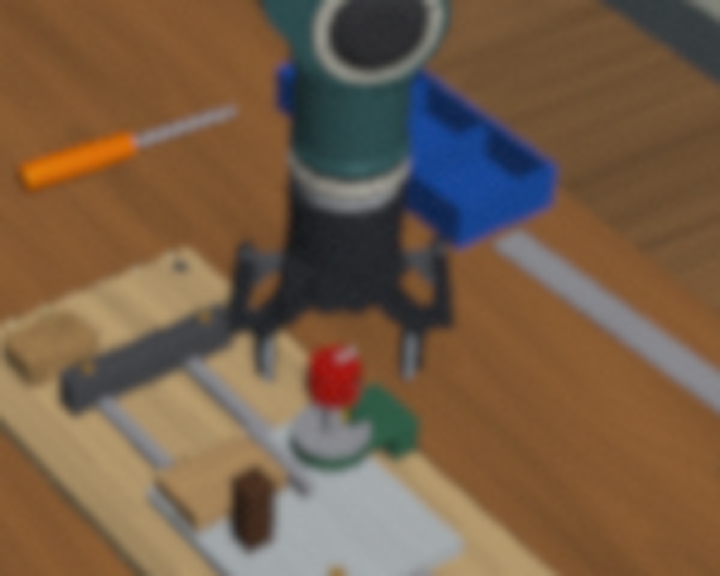

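View pics/top1z.png

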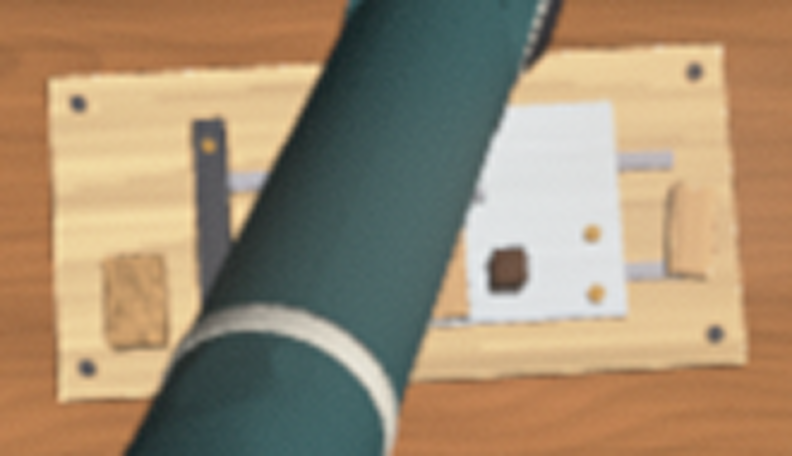

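The fingers straddle the red knob, seen at about (335,375) in the side crop, and they sit evenly with the tips well above the crown. I'll clamp and check for side load.

```bash
python3 - <<'E'
from h import *
arm.clamp(); arm.hold(.3)
s=arm.sense();print(s["t"],s["opening"],s["position"],yawof(s["tool_rot"]),s["ft_force"],s["torque"])
E
```

```text
5.1167 0.4032004635525801 [595.2554028   -6.21167967 161.31087521] 60.028452411988255 [-4.99744045  1.65980835  7.71484326] [2.77698308e-01 9.67128968e-01 7.90157246e-04]
```

```bash
python3 - <<'E'
from h import *
p=arm.sense()["position"]
def show(l):
    s=arm.sense();print(l,round(s["t"],2),np.round(s["position"],2),round(yawof(s["tool_rot"]),2),np.round(s["ft_force"],1),np.round(s["torque"],2));return s
arm.line_to([594.6,-5.9,161],vel=20);arm.hold(.2);show("null")
for z in (163,166):
    arm.line_to([594.6,-5.9,z],vel=15);arm.hold(.15);show(z)
E
```

```text
null 5.57 [594.75  -5.96 161.32] 60.0 [-2.6 -0.   6. ] [-0.1   0.27  0.02]
163 6.0 [594.61  -5.92 162.51] 60.0 [ 1.9  0.2 -7.4] [-0.24 -0.76 -0.01]
166 6.5 [594.58  -5.91 165.99] 60.0 [ 1.7 -0.7 -6.5] [-0.29 -0.77 -0.01]
```

```bash
python3 - <<'E'
from h import *
def show(l):
    s=arm.sense();print(l,round(s["t"],2),np.round(s["position"],2),round(yawof(s["tool_rot"]),2),np.round(s["ft_force"],1),np.round(s["torque"],2));return s
for z in (172,175.5,177.3):
    arm.line_to([594.6,-5.9,z],vel=20);arm.hold(.1);s=show(z)
q=s["q"].copy()
q[6]+=np.radians(4);arm.move_joints(list(q));arm.hold(.1);show("+4")
I=arm.grab_frame("side");cv2.imwrite("pics/s2z.png",cv2.resize(I[120:240,205:355],None,fx=4.8,fy=4.8,interpolation=cv2.INTER_CUBIC))
E
```

```text
172 7.05 [594.54  -5.95 171.95] 60.0 [ 2.4 -0.3 -7.7] [-0.33 -0.86  0.01]
175.5 7.47 [594.54  -5.94 175.45] 59.99 [  2.   -0.9 -10.2] [-0.36 -0.91  0.02]
177.3 7.83 [594.54  -5.89 177.27] 60.0 [ 3.5 -1.  -9.7] [-0.41 -0.94 -0.02]
+4 8.18 [594.52  -5.9  177.23] 63.91 [  2.4  -0.8 -10. ] [-0.32 -0.92 -0.04]
```

View pics/s2z.png

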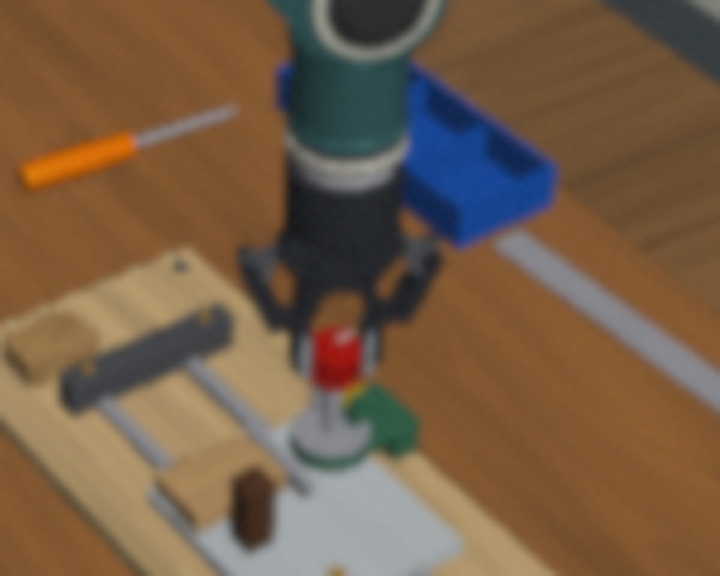

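```bash
cat > tw.py <<'E'
from h import *
def show(l):
    s=arm.sense();print(l,round(s["t"],2),np.round(s["position"],2),round(yawof(s["tool_rot"]),2),np.round(s["ft_force"],1),np.round(s["torque"],3),round(s["tau"][6],3));return s
E
python3 - <<'E'
from tw import *
q=np.array(arm.ik([594.6,-5.9,177.3],down(64)))
s=arm.sense();q=s["q"].copy()
for d in (14,26,34):
    q2=q.copy();q2[6]+=np.radians(d-4);arm.move_joints(list(q2));s=show(d)
    if abs(s["torque"][2])>.12:break
E
```

```text
14 8.52 [594.47  -5.81 177.21] 73.7 [  2.6  -0.5 -10.2] [-0.245 -0.979  0.036] 0.205
26 8.83 [594.45  -5.76 177.21] 85.6 [ 2.5 -0.4 -9.7] [-0.13  -0.863  0.039] 0.173
34 9.09 [594.4   -5.74 177.17] 93.57 [  1.7   0.1 -10.2] [-0.016 -0.804  0.008] 0.215
```

```bash
python3 - <<'E'
from tw import *
q=arm.sense()["q"].copy()
for i in range(1,36):
    q2=q.copy();q2[6]+=np.radians(1.5*i);arm.move_joints(list(q2));arm.hold(.05);s=show(34+1.5*i)
    if abs(s["torque"][2])>.11: 
        arm.hold(.1);s=show("chk")
        if abs(s["torque"][2])>.1:break
E
```

```text
35.5 9.39 [594.39  -5.74 177.16] 94.93 [ 2.1 -1.5 -9.7] [-0.073 -0.812 -0.061] -0.005
37.0 9.69 [594.39  -5.74 177.16] 96.49 [  2.2  -0.2 -10.7] [-0.095 -0.873 -0.029] 0.006
38.5 9.99 [594.37  -5.72 177.16] 98.02 [  2.6  -0.6 -10.6] [-0.097 -0.846 -0.041] 0.001
40.0 10.29 [594.39  -5.72 177.18] 99.52 [ 2.  -0.1 -9.4] [-0.068 -0.792  0.026] 0.001
41.5 10.59 [594.35  -5.71 177.14] 101.02 [  1.8  -0.9 -10.4] [-0.053 -0.761  0.008] 0.001
43.0 10.89 [594.34  -5.74 177.14] 102.52 [ 2.6  0.  -9.5] [-0.048 -0.766 -0.01 ] 0.001
44.5 11.19 [594.36  -5.7  177.15] 104.02 [  2.   -0.2 -11. ] [ 0.    -0.699 -0.021] 0.001
46.0 11.49 [594.33  -5.71 177.14] 105.52 [ 0.8  0.4 -9.8] [ 0.012 -0.711 -0.035] 0.001
47.5 11.79 [594.34  -5.74 177.13] 107.02 [ 1.7 -0.6 -9.4] [ 0.033 -0.606  0.021] 0.001
49.0 12.09 [594.31  -5.72 177.13] 108.52 [ 0.3  0.  -9.9] [ 0.068 -0.58   0.032] 0.001
50.5 12.39 [594.32  -5.73 177.13] 110.02 [  0.7  -0.3 -10.9] [ 0.046 -0.517 -0.025] 0.001
52.0 12.69 [594.33  -5.72 177.13] 111.52 [  0.9   0.3 -10.9] [ 0.021 -0.474 -0.02 ] 0.001
53.5 12.99 [594.33  -5.74 177.14] 113.02 [  
[... 418 characters left out ...]
594.3   -5.73 177.12] 120.52 [  0.    0.6 -10.7] [ 0.128 -0.172 -0.005] 0.002
62.5 14.79 [594.3   -5.76 177.11] 122.02 [ -1.   -0.4 -10.5] [ 0.05  -0.127 -0.021] 0.002
64.0 15.09 [594.31  -5.73 177.12] 123.52 [ -1.1  -0.4 -10.7] [ 0.088 -0.081  0.002] 0.002
65.5 15.39 [594.28  -5.75 177.09] 125.02 [-1.2  0.6 -8.9] [ 0.066  0.046 -0.05 ] 0.002
67.0 15.69 [594.3   -5.73 177.12] 126.52 [-2.1 -0.8 -9.7] [ 0.082  0.08  -0.007] 0.002
68.5 15.99 [594.43  -5.77 177.16] 128.01 [ -1.    0.6 -10.4] [-0.032  0.044 -0.084] 0.107
70.0 16.29 [594.61  -5.89 177.18] 129.48 [  1.2  -0.2 -12.2] [-0.084 -0.25  -0.377] 0.375
chk 16.39 [594.64  -5.88 177.19] 129.51 [  0.9  -1.9 -11.3] [-0.125 -0.244 -0.362] 0.381
```

The wall turned up at about 69° of turn (0.37 N m, within the limit). I'll back off about 2°, then ease the knob down while watching the force.

```bash
python3 - <<'E'
from tw import *
q=arm.sense()["q"].copy();q[6]-=np.radians(2.0);arm.move_joints(list(q));arm.hold(.1);s=show("back")
x,y,z=s["position"]
for zz in (175,173.5,172.5,172,171.5,171.0,170.6):
    arm.line_to([x,y,zz],vel=15);arm.hold(.1);s=show(zz)
    if s["ft_force"][2]>-2: break
I=arm.grab_frame("side");cv2.imwrite("pics/s3z.png",cv2.resize(I[120:240,205:355],None,fx=4.8,fy=4.8,interpolation=cv2.INTER_CUBIC))
E
```

```text
back 16.74 [594.37  -5.77 177.14] 127.57 [-1.4 -0.2 -8.9] [0.067 0.13  0.016] 0.027
175 17.14 [594.31  -5.77 174.93] 127.52 [ -2.6  -0.7 -10.8] [ 0.07   0.172 -0.022] 0.022
173.5 17.49 [594.31  -5.77 173.43] 127.51 [ -1.6  -0.7 -10.2] [ 0.017  0.274 -0.05 ] 0.019
172.5 17.84 [594.3   -5.79 172.46] 127.51 [ -1.9  -0.1 -10. ] [ 0.023  0.354 -0.093] 0.015
172 18.19 [594.33  -5.78 172.  ] 127.51 [-3.  -0.3 -8.1] [ 0.005  0.378 -0.018] 0.013
171.5 18.54 [594.34  -5.77 171.53] 127.51 [-3.  -0.8 -9. ] [-0.002  0.45  -0.033] 0.01
171.0 18.89 [594.38  -5.82 171.33] 127.51 [-5.3  0.3 -2.9] [0.051 0.869 0.087] -0.007
170.6 19.24 [594.42  -5.89 171.22] 127.51 [-5.8 -0.5  0.5] [0.026 1.095 0.018] -0.022
```

View pics/s3z.png

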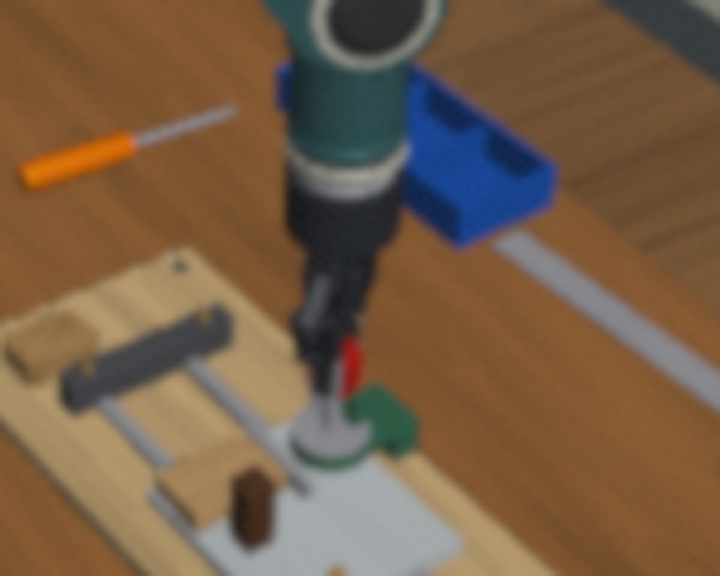

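It met the floor at TCP z 171.3, 10 mm above the locked height, so it is seated in the notch. I'll release, lift away and check.

```bash
python3 - <<'E'
from tw import *
arm.gripper_open();show("open")
arm.line_to([594.4,-5.8,215],vel=80)
A=J(-45,-118)
arm.goto([*A,230],down(YAW+90));s=show("over");print(s["q"])
arm.clamp();print(arm.sense()["opening"])
for n in("top","side"): 
    I=arm.grab_frame(n); cv2.imwrite(f"pics/{n}4.png",I)
    b=I[145:240,175:340] if n=="top" else I[165:285,185:335]
    cv2.imwrite(f"pics/{n}4z.png",cv2.resize(b,None,fx=4.8,fy=4.8,interpolation=cv2.INTER_CUBIC))
    h=cv2.cvtColor(I,cv2.COLOR_BGR2HSV);print(n,cen(red(h),(250,150,290,190) if n=="top" else (260,175,300,230))[:2])
print(arm.sense()["t"])
E
```

```text
open 19.85 [594.63  -5.76 170.76] 127.51 [ 0.1 -0.2 -0.7] [-0.043  0.038 -0.038] -0.0
over 21.14 [505.28 -99.19 229.84] 92.53 [0.8 0.2 0.1] [-0.033 -0.07  -0.003] -0.047
[-0.52856799  0.42285745  0.81970872  2.03617825 -0.41077075  0.85093059
  0.56891337]
-0.000799478450002283
top (array([266.60674157, 168.15730337]), array([261, 163,  11,  11,  89], dtype=int32))
side (array([276.91666667, 199.75      ]), array([275, 198,   5,   4,  12], dtype=int32))
22.0083
```

View pics/side4z.png

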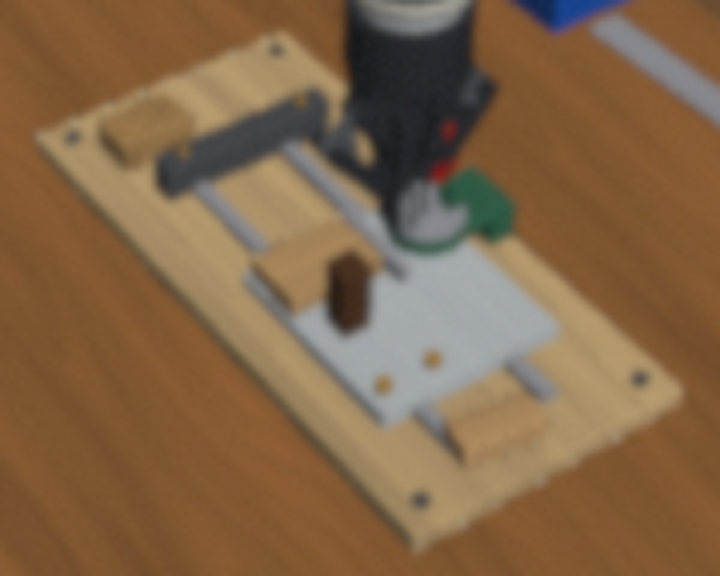

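View pics/top4z.png

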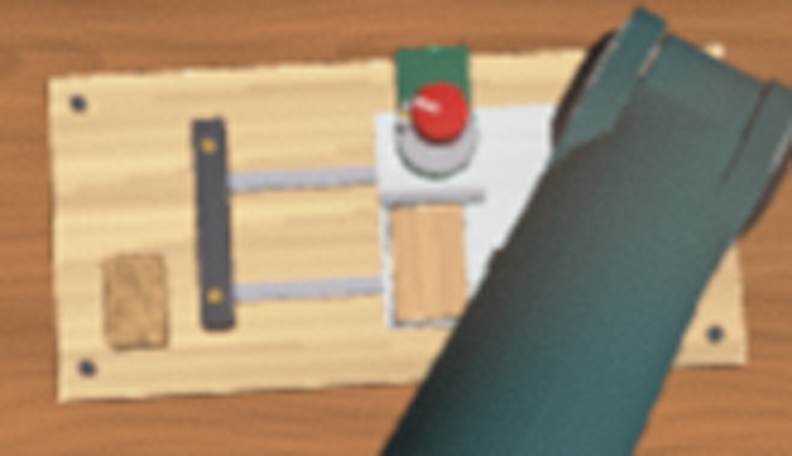

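The knob stays up by itself: in the top crop its white mark has turned to about (425,103), and the red disc has shifted with height. Next I'll lower the closed fingers behind the handle and push.

```bash
python3 - <<'E'
from tw import *
Y=lambda s:float((s["position"][:2]-c)@uy)
arm.line_to([*J(-45,-118),122],vel=90);arm.hold(.1);show("down")
arm.line_to([*J(-45,-98),122],vel=50);show("near")
for y in(-93,-88,-75):
    arm.line_to([*J(-45,y),122],vel=25);s=show(y);print(Y(s))
    if np.linalg.norm(s["ft_force"])>15:break
E
```

```text
down 23.46 [505.76 -99.25 122.51] 92.53 [-0.7  0.9  0.8] [ 0.02  -0.012 -0.012] -0.0
near 24.01 [504.59 -78.92 122.01] 92.57 [ 0.4  0.6 -0.5] [-0.013  0.01  -0.017] -0.008
-93 24.36 [504.31 -74.23 121.96] 92.53 [ 0.4 -0.1 -0.1] [-0.054 -0.037 -0.009] -0.008
-92.93647623170119
-88 24.71 [504.12 -69.46 122.08] 92.52 [ 0.1 -1.5  1.1] [-0.395  0.023  0.008] -0.012
-88.167140395603
-75 25.38 [503.54 -55.44 121.92] 92.56 [-0.4 -0.8 -0.1] [-0.03   0.017 -0.002] -0.002
-74.13211262197476
```

```bash
python3 - <<'E'
from tw import *
Y=lambda s:float((s["position"][:2]-c)@uy)
for y in(-60,-40,-20,-8,-4):
    arm.line_to([*J(-45,y),122],vel=40 if y<-10 else 15);s=show(y);print(Y(s))
    if np.linalg.norm(s["ft_force"])>15:break
I=arm.grab_frame("side");cv2.imwrite("pics/s5z.png",cv2.resize(I[145:285,185:335],None,fx=4,fy=4,interpolation=cv2.INTER_CUBIC))
E
```

```text
-60 25.9 [502.83 -40.26 121.96] 92.59 [ 0.2 -0.7 -0.4] [ 0.044  0.027 -0.018] -0.007
-58.934760380042974
-40 26.55 [502.   -20.42 121.97] 92.57 [0.3 0.1 0.1] [ 0.005 -0.002 -0.019] -0.005
-39.08394630903981
-20 27.2 [ 5.0107e+02 -4.3000e-01  1.2195e+02] 92.57 [-0.3 -0.8 -0.6] [-0.022 -0.023  0.03 ] -0.005
-19.064945440663017
-8 28.15 [500.57  10.88 122.  ] 92.53 [ 0.3 -2.3 -0.7] [-0.354  0.07  -0.011] -0.002
-7.7509538341462925
-4 28.57 [500.38  15.   121.97] 92.54 [ 0.1 -1.7  0.1] [-0.343 -0.015 -0.02 ] -0.005
-3.62321942041656
```

View pics/s5z.png

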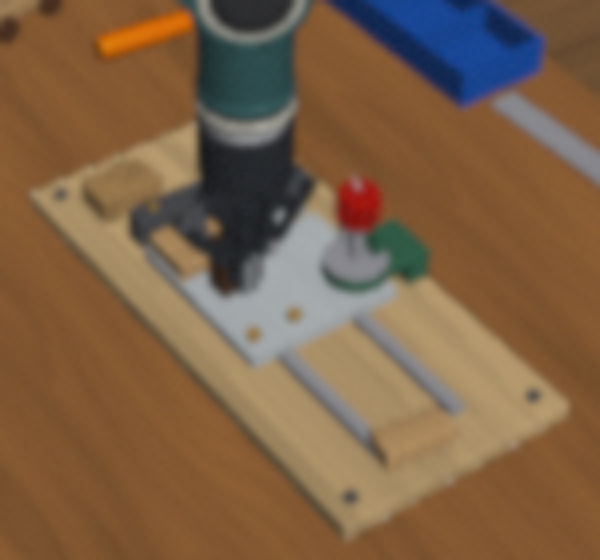

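```bash
python3 - <<'E'
from tw import *
Y=lambda s:float((s["position"][:2]-c)@uy)
y=-4
while y<24:
    y+=1.5
    arm.line_to([*J(-45,y),122],vel=12);arm.hold(.05);s=show(y);print(Y(s))
    if -s["ft_force"][1]>9:break
E
```

```text
-2.5 28.94 [500.33  16.2  121.99] 92.53 [-0.3 -2.5 -0.1] [-0.472  0.057  0.019] -0.004
-2.4218774489164225
-1.0 29.27 [500.29  17.74 122.  ] 92.53 [-1.  -2.9 -0.1] [-0.483  0.068  0.009] -0.005
-0.8852524041538301
0.5 29.59 [500.19  19.31 121.99] 92.53 [-0.8 -1.2 -0.5] [-0.488  0.09  -0.026] -0.004
0.6878450210748072
2.0 29.92 [500.16  20.82 122.01] 92.53 [ 0.2 -2.  -0. ] [-0.442  0.068  0.014] -0.005
2.2029558477382754
3.5 30.24 [500.09  22.29 121.99] 92.53 [ 0.3 -1.6  0.9] [-0.439  0.094 -0.063] -0.005
3.6756681647316887
5.0 30.57 [500.02  23.77 122.02] 92.53 [-0.4 -2.7  0.4] [-0.429  0.035 -0.045] -0.005
5.152121922435725
6.5 30.89 [499.93  25.23 121.99] 92.53 [-1.1 -2.5  0.1] [-0.46   0.07   0.046] -0.006
6.620505716938076
8.0 31.22 [499.89  26.69 122.  ] 92.52 [-1.1 -1.8 -0.1] [-0.561  0.104  0.016] -0.007
8.077412207757572
9.5 31.54 [499.85  26.8  122.02] 92.46 [-0.3 -5.6  0.8] [-1.238  0.058  0.008] -0.012
8.189350065687032
11.0 31.87 [499.78  26.89 122.04] 92.39 [ -1.  -10.3  -0.2] [-1.98   0.046  0.06 ] -0.016
8.283198380438703
```

The sled stopped dead at about y = 8.2, with the force rising to 10 N, which matches being home. I'll back off, retreat and check.

```bash
python3 - <<'E'
from tw import *
arm.line_to([*J(-45,-15),122],vel=40)
arm.line_to([*J(-45,-15),260],vel=120)
arm.goto([420,250,320],down(YAW+90));show("away")
for n in("top","side"): 
    I=arm.grab_frame(n); cv2.imwrite(f"pics/{n}6.png",I)
    b=I[145:240,175:340] if n=="top" else I[165:285,185:335]
    cv2.imwrite(f"pics/{n}6z.png",cv2.resize(b,None,fx=4.8,fy=4.8,interpolation=cv2.INTER_CUBIC))
E
```

```text
away 35.0 [420.42 248.82 319.72] 92.43 [-0.4 -0.8 -0.5] [-0.033  0.022 -0.033] -0.01
```

View pics/side6z.png

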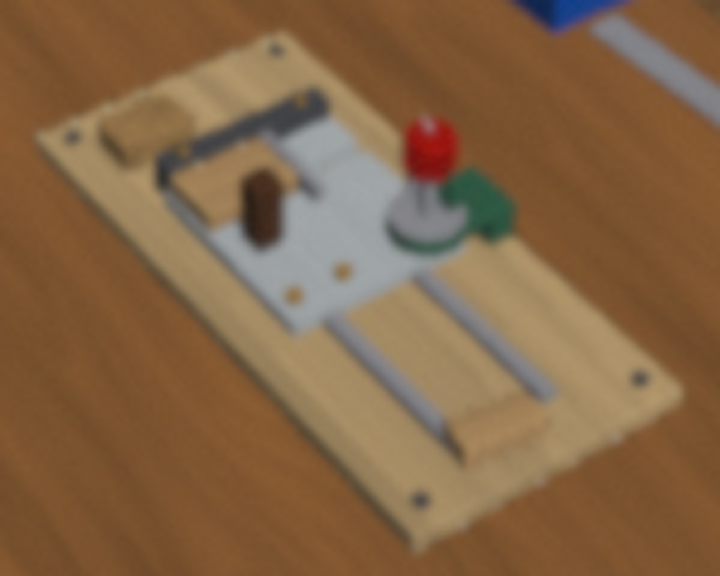

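View pics/top6.png

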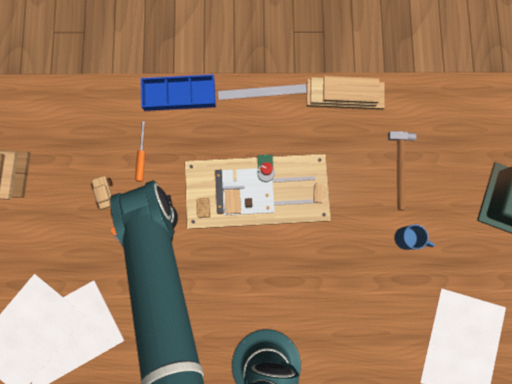

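```bash
python3 - <<'E'
from h import *
P=[]
for f in(0,6):
    h=cv2.cvtColor(cv2.imread(f"pics/top{f}.png"),cv2.COLOR_BGR2HSV)
    a,s,_=cen(cv2.inRange(h,(0,30,20),(14,255,130)),(272,190,292,212) if f==0 else (240,195,258,212))
    p=onplane("top",a,80)[:2];P.append(p);print(a,s,(p-c)@ux,(p-c)@uy)
print((P[1]-P[0])@uy)
arm.hand_in();print(arm.sense()["t"])
E
```

```text
[280.12280702 200.78947368] [277 197   8   9  57] -47.30047823993861 -67.87551778416231
[248.11111111 202.38888889] [245 199   7   8  54] -46.94379287321641 30.822102719709548
98.69762050387187
the job is handed in; nothing more can be done
the job is handed in; nothing more can be done
```

The plunger is parked and the sled is home against the end stop. I handed the job in just after 35 s, within the 69 s limit; it reports no verdict.

- **Plunger:** I lifted it 16 mm and twisted it anticlockwise until it met the wall at about 69°, where the torque peaked at 0.38 N m. I backed off 2° and eased it down; it seated 10 mm up. I let go, and it has stayed up since.
- **Sled:** I pushed it by its handle with the fingers closed until it stopped, with about 10 N on the wrist at most. Then I moved the arm clear.
- **Last checks:** The final pictures show the knob up with its mark turned, and the sled's edge against the steel stop. The handle measured y = +30.8 mm in the board's frame (home is +30). Its measured travel was 98.7 mm of the expected 100, which is within pixel error.
- **Other things on the bench:** Those visible looked unmoved by eye. The glue bottle was mostly hidden by the arm in the last top view, and I did not measure any of them.
- **Disagreement:** The side camera placed the board 5–10 mm away from where the top view did. I relied on the top view, combined with the side view for the knob and handle, and the touch readings fitted that.

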